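Latch the sample chamber's hatch

TASK

The sprung hatch on the tilted sample chamber stands ajar. Press it fully shut and, while it is down, turn its black wing knob a quarter turn clockwise, until the red dash points straight down at the green mark on the frame and the hidden tongue sits behind the frame's lower edge. Let go; the hatch must stay shut by itself, and the other things on the bench stay where they are.

Things in the scene. Friction and masses are not known exactly. Their poses are not given: they have to be found in the camera images.
- chamber: The sample chamber: a grey box 160 x 170 x 70 mm, fixed to the worktop on a stand, tilted so that its hatch face leans 0.52 rad (30 degrees) from horizontal, towards its front. Origin on the worktop under its centre; at yaw 0 its front (the low edge of the hatch) faces -x. Overall about 190 mm deep, 170 wide, 160 high.
- hatch (a joint): Angle of the sprung aluminium hatch (142 x 150 x 5 mm) that covers the sloped face, hinged along its upper edge. 0 is shut flat on the frame; it starts ajar at 0.14 to 0.22 rad, grows as it opens, ends at 0.4. A spring lifts it again when let go: about 3 to 4 N along the wing knob's axis hold it shut.
- hatch_hinge (a point): Middle of the hatch's hinge line, in the plane of the frame (underside of the shut hatch). It moves with the hatch: x points up the slope away from the wing knob, y lies along the hinge (the way the hatch opens is a right-handed turn about +y), z points out of the hatch's face.
- wing (a joint): Angle of the wing knob on the hatch. 0: blade parallel to the hatch's low edge, red dash pointing right seen from in front (hatch -y), hidden tongue clear of the frame. Grows clockwise seen from outside, to a stop at 1.6; at 1.57 red dash and tongue point straight down the slope, at a green mark on the frame. Starts at 0 to 0.4. Stays where left; needs about 0.06 N m, more while the tongue rubs.
- wing_grip (a point): Middle of the knob's black blade, on its axis, 34 mm out from the hatch_hinge plane and 116.5 mm down the slope from the hinge. Blade 66 mm long, 12 thick (ends 15), 30 high: 16 to 46 mm above that plane; hatch face at 6 mm, round boss (34 mm across) up to 17 mm. Axes turn with the knob: z outward along its axis, y along the blade (red dash and tongue towards -y), x across it.
- frame_edge (a point): Middle of the frame's lower edge, fixed to the chamber, 22 mm down the slope from the shut knob's axis. The steel tongue under the hatch reaches 33 mm, so it begins to pass behind this edge at about wing = 0.5, and only while the hatch is pressed within about 0.015 rad of shut; else it strikes the edge. Latched and let go, the hatch springs back to about 0.02.
- weight_200: Bystander: cream-coloured 200 g weight, 28 mm across, 48 tall (the one close beside the chamber); origin at the centre of its underside.
- stopper_0: Bystander: black rubber stopper, 34 mm across, 28 tall; origin at the centre of its underside.
- beaker_small: Bystander: small clear beaker, 61 mm across, 73 tall; origin at the centre of its underside.
- jar_2: Bystander: white jar with grey lid, 49 mm across, 40 tall; origin at the centre of its underside.
- tweezers: Bystander: steel tweezers lying flat, 124 mm long; origin at the centre of its underside.
- timer: Bystander: white digital timer lying flat, 56 x 66 x 16 mm; origin at the centre of its underside.
- bottle_white: Bystander: white bottle with blue cap, 56 mm across, 112 tall; origin at the centre of its underside.

How it is judged:
By the outcome, as a careful person would: the job done as asked, in the order asked, and still so for the second after the job is handed in, with the robot touching nothing.
It also fails if it takes over 35 s, if anything falls off the work surface, if the arm or the gripper's body presses on something with over 40 N, if the wrist force passes 120 N, or if a joint passes its speed limit or range.

ROBOT

A 7-joint arm with a two-finger parallel gripper is mounted at the origin on a cart in front of the work surface, level with it; the furniture and walls round the work are solid. World frame = base frame: x ahead of the robot, y to its left, z up, the work surface at z = 0. Lengths are in m, angles in rad, forces in N, time in s.
With the tool pointing down it reaches from about 0.425 to 0.95 m from the base axis. Payload 4.7 kg.
Tool frame: the origin (TCP) lies on the centre line of the jaws, within the pads' length; the fingertips stand robot.nose_length ahead of it and the grasp point (between the pads) lies 8 mm behind it (robot.nose_length is the distance from the TCP to the fingertips, in m); z points along the fingers, y is the line along which they close (so a half turn about z gives the same grasp; the last joint's range is limited). The gripper opens to 85 mm and grips with 20 to 120 N. Pads are 22 mm wide; open, the fingers measure 114 mm over their backs; the gripper's body (76 mm by 85 mm) begins 54 mm behind the grasp point. The pads swing forward as they close: fully open they stand 13 mm farther back than shut.
Start: joints at [1.302, 0.469, -0.049, 1.532, 0.024, 1.141, -0.082], TCP at [0.16, -0.656, 0.242] pointing down, gripper open.
Joint ranges: [-2.59, 2.59], [-0.33, 1.99], [-1.39, 1.29], [0.1, 2.45], [-1.04, 4.18], [0.21, 1.99], [-2.66, 2.66]. Speed limits (rad/s): [2.57, 2.57, 3.14, 3.14, 3.14, 3.14, 3.14].

INTERFACE

Orientations are given as [roll, pitch, yaw] about the fixed x, y, z axes, in that order (R = Rz(yaw) Ry(pitch) Rx(roll)).
In Python, from plant import robot gives the robot as it stands. Calls block until the motion is done:
- robot.goto(position, orientation): joint-space move of the TCP to a pose.
- robot.move_straight(position, vel=0.15, attitude=None, contact_N=None): straight line of the TCP; attitude=None keeps the orientation; vel is the mean speed in m/s. With contact_N (N) it stops when the force on the tool has changed by that much, and returns True; else False.
- robot.move_joints(angles): joint-space move.
- robot.grip(opening, strength=None): opening from 0.0 (shut) to 1.0 (fully open); strength is the grip in N (None keeps the last); returns when the fingers have stopped.
- robot.sleep(seconds).
- robot.inverse_kinematics(position, orientation): joint angles nearest the present ones, or None.
- robot.sense(): the state.
- robot.grab_frame(name): name is "scene" or "top" or "wrist"; returns a dict with "image" (400x640x3 uint8, red, green, blue), "range_z" (400x640 float32, m along the optical axis (not along the pixel's ray), 0 where there is no reading), "fx", "fy", "cx", "cy" (pixels), "dist_coeffs" ([k1, k2, p1, p2, k3] as OpenCV has them; the pictures are not rectified), "R" (3x3) and "t" (3): a world point X has camera coordinates R X + t. Camera axes: x right, y down, z forward; pixel columns grow to the right and rows downward; lengths in m; the calibration is good to about 2 mm. A picture is of the moment at which its call begins.
A pose or a line that the arm cannot do raises robot.IKError and nothing moves.
- robot.close_job(): hands the job in; it is judged then, once.
The state is a dict: "t": time; "joint_pos": joint angles; "joint_velocities": joint speeds; "effort": joint torques, N m; "tcp_pos": TCP position; "tcp_rot": TCP orientation; "wrist_force": force on the tool from outside, world axes, zero at the start; "torque": the same for the moment, N m; "opening": opening from 0.0 (shut) to 1.0 (fully open); "gripper_force": force on a finger pad.
Only numpy, scipy, OpenCV 4.12 (cv2) and the standard library are available. Lean on these libraries where they do the work, as an engineer would, in place of code of your own. Each camera call takes 0.05 s, during which the arm holds its last target. There are 200 camera calls.

## Working session

There is one attempt and no reset: what is moved stays moved. The work goes in short steps, each a Python script; the robot and the scene stay as the last script left them, time stands still between calls to the robot, and variables do not carry over. Pictures are saved under pics/ and viewed, at most 10 in all, crops included, and the job is handed in when it is done.

```bash
ls; mkdir -p pics; python3 - <<'E'
from plant import robot
import cv2, numpy as np
print(robot.nose_length, robot.sense())
ims=[]
for n in("scene","top"):
    f=robot.grab_frame(n); np.save(f'pics/{n}.npy',f,allow_pickle=True)
    cv2.imwrite(f'pics/{n}0.png',f['image'][...,::-1]); print(n,f['fx'],f['fy'],f['cx'],f['cy'],f['dist_coeffs'],f['R'],f['t'],(f['range_z']>0).mean())
E
```

```text
pics
0.011 {'t': 0.0, 'joint_pos': array([ 1.30214053,  0.46946523, -0.04859525,  1.53373575,  0.02410643,
        1.14100903, -0.08230608]), 'joint_velocities': array([-0.00033643, -0.00045944,  0.00135646, -0.0002122 ,  0.0014782 ,
        0.0003158 , -0.00151338]), 'effort': array([-1.93733285e-04, -5.10307896e+01, -4.69296647e-02, -2.37715334e+01,
        1.06877324e-02,  7.58923095e-03,  1.62022434e-05]), 'tcp_pos': array([ 0.16015803, -0.65512007,  0.24122767]), 'tcp_rot': array([-3.13956292e+00,  8.23318457e-05,  2.39785316e-01]), 'wrist_force': array([-0.84533074,  0.44631891,  1.03608762]), 'torque': array([-0.05843537,  0.00935785,  0.01646174]), 'gripper_force': 0.0, 'opening': 0.9951649193851161}
scene 418.6858493613364 418.6858493613364 319.4154708134566 200.01520061416886 [0.0125506 0.        0.        0.        0.       ] [[-0.88114779 -0.47283329  0.00269379]
 [-0.23609179  0.43501818 -0.86891878]
 [ 0.40968188 -0.76628185 -0.49494736]] [0.54571606 0.21070265 1.23015013] 0.995796875
top 388.9663054018268 388.9663054018268 321.54064242536344 201.29838730625914 [-0.09430211  0.          0.          0.          0.        ] [[ 0.02282765 -0.99968799 -0.01014052]
 [-0.99721346 -0.02204821 -0.0712685 ]
 [ 0.07102269  0.01173916 -0.99740562]] [0.08309197 0.57409972 1.39579582] 0.9962578125
```

View pics/scene0.png

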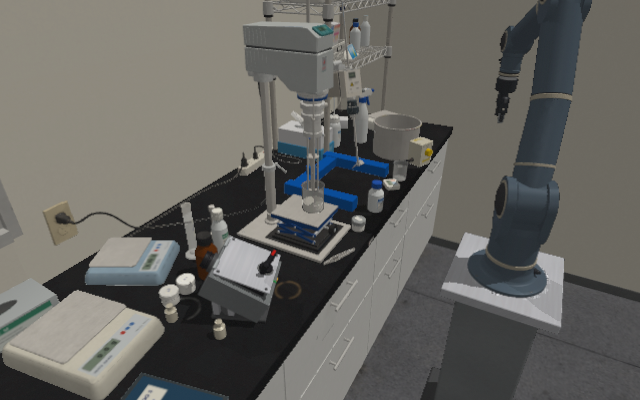

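View pics/top0.png

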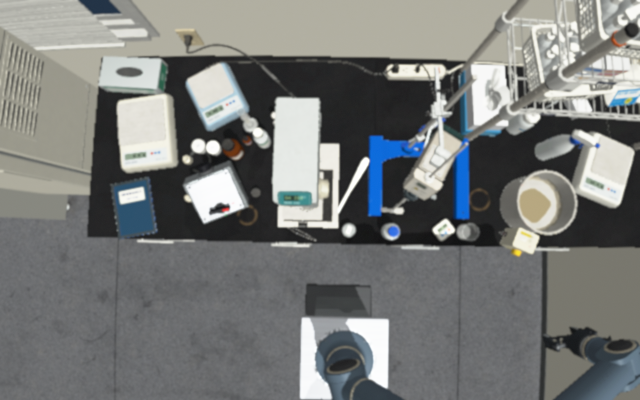

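The scene view shows the chamber at about (243,275) with the black knob at (266,262) and its red dash at (272,254). The top view shows the chamber at about (215,193) with the knob at (219,209). Next I'll take positions from depth and an enlarged crop.

```bash
cat > h.py <<'E'
import numpy as np, cv2
def und(f,uv):
    K=np.array([[f['fx'],0,f['cx']],[0,f['fy'],f['cy']],[0,0,1]])
    return cv2.undistortPoints(np.asarray(uv,float).reshape(-1,1,2),K,np.array(f['dist_coeffs'])).reshape(-1,2)
def pts(f,uv):
    uv=np.asarray(uv,int).reshape(-1,2); n=und(f,uv); z=f['range_z'][uv[:,1],uv[:,0]][:,None]
    return (np.c_[n*z,z]-f['t'])@f['R']   # R^T (Xc - t)
def proj(f,X):
    K=np.array([[f['fx'],0,f['cx']],[0,f['fy'],f['cy']],[0,0,1]])
    return cv2.projectPoints(np.asarray(X,float).reshape(-1,1,3),cv2.Rodrigues(np.array(f['R']))[0],np.array(f['t']),K,np.array(f['dist_coeffs']))[0].reshape(-1,2)
def tri(fs,uvs):
    A=np.zeros((3,3));b=np.zeros(3);L=[]
    for f,uv in zip(fs,uvs):
        d=np.r_[und(f,[uv])[0],1]@f['R'];d/=np.linalg.norm(d);o=-f['R'].T@f['t'];P=np.eye(3)-np.outer(d,d);A+=P;b+=P@o;L.append((o,P))
    X=np.linalg.solve(A,b); return X,[np.linalg.norm(P@(X-o)) for o,P in L]
E
python3 - <<'E'
from h import *
out=[]
for n,(x0,y0,x1,y1) in dict(scene=(195,225,295,325),top=(175,145,275,245)).items():
    f=np.load(f'pics/{n}.npy',allow_pickle=True).item()
    out.append(cv2.resize(f['image'][y0:y1,x0:x1,::-1],(400,400),interpolation=cv2.INTER_CUBIC))
    im=f['image'].astype(int); c=im[y0:y1,x0:x1]
    m=(c[...,0]>120)&(c[...,1]<80)&(c[...,2]<80); v,u=np.nonzero(m); print(n,'red',len(u),u.mean()+x0,v.mean()+y0,pts(f,[[int(u.mean()+x0),int(v.mean()+y0)]]))
    # points in raised region
    vv,uu=np.mgrid[y0:y1,x0:x1]; P=pts(f,np.c_[uu.ravel(),vv.ravel()])
    col=c.reshape(-1,3); light=(col.min(1)>150)&(P[:,2]>0.06)&(P[:,2]<.25)
    Q=P[light]
    # ransac plane
    rng=np.random.default_rng(0);best=None
    for _ in range(500):
        a=Q[rng.choice(len(Q),3,False)];nn=np.cross(a[1]-a[0],a[2]-a[0]);l=np.linalg.norm(nn)
        if l<1e-5: continue
        nn/=l;k=abs((Q-a[0])@nn)<.003
        if best is None or k.sum()>best.sum():best=k
    q=Q[best];cc=q.mean(0);nn=np.linalg.svd(q-cc)[2][2];nn*=np.sign(nn[2]);print(len(Q),len(q),'c',cc,'n',nn,'tilt',np.arccos(nn[2]),'az',np.arctan2(nn[1],nn[0]),q.min(0),q.max(0))
cv2.imwrite('pics/crop.png',np.hstack(out))
E
```

```text
scene red 15 273.06666666666666 252.2 [[0.53160471 0.4119315  0.15338373]]
1949 1853 c [0.57966007 0.46530233 0.13460617] n [-0.34259602 -0.14567492  0.92812003] tilt 0.3814655707673007 az -2.739544962795624 [0.48911379 0.36365722 0.10339437] [0.66450434 0.54789038 0.16252332]
top red 14 224.57142857142856 208.92857142857144 [[0.53314209 0.41813613 0.15354297]]
1945 1179 c [0.58002127 0.45824066 0.13518954] n [-0.34803103 -0.14915246  0.92554198] tilt 0.38833187305778005 az -2.736709831808668 [0.48542185 0.36769095 0.10301466] [0.67009083 0.5435661  0.16429387]
```

View pics/crop.png

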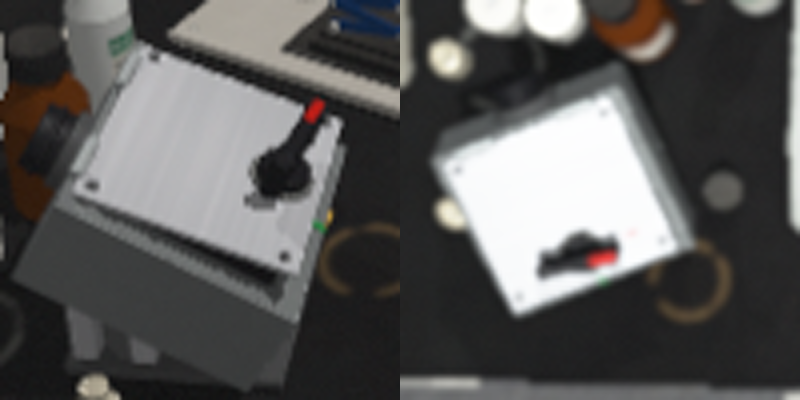

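```bash
cat >> h.py <<'E'
def knob(f,box,n,c0,yaw):
    """points above face plane (n,c0): height, blade-top points -> centre, wing; hatch rect"""
    x0,y0,x1,y1=box; vv,uu=np.mgrid[y0:y1,x0:x1]; P=pts(f,np.c_[uu.ravel(),vv.ravel()]); col=f['image'][y0:y1,x0:x1].reshape(-1,3).astype(int)
    yh=np.array([-np.sin(yaw),np.cos(yaw),0]); xh=np.cross(yh,n); D=P-c0; a=np.c_[D@xh,D@yh,D@n]
    return P,col,a,xh,yh
E
python3 - <<'E'
from h import *
for n,box in dict(scene=(195,225,295,325),top=(175,145,275,245)).items():
    f=np.load(f'pics/{n}.npy',allow_pickle=True).item()
    nn=np.array([-.3453,-.1474,.9268]);nn/=np.linalg.norm(nn);c0=np.array([.58,.4618,.135]);yaw=np.arctan2(.1474,.3453)
    P,col,a,xh,yh=knob(f,box,nn,c0,yaw)
    s=abs(a[:,2])<.004; s&=(col.min(1)>140)
    r=cv2.minAreaRect(a[s,:2].astype(np.float32)*1000); print(n,'rect',r, np.percentile(a[s,0],[1,99]),np.percentile(a[s,1],[1,99]), 'z',np.median(a[s,2]))
    k=(a[:,2]>.028)&(a[:,2]<.05)&(np.hypot(*a[:,:2].T)<.11)
    b=a[k]; m=b.mean(0); r=cv2.minAreaRect(b[:,:2].astype(np.float32)*1000); print('blade',k.sum(),'mean',m,'h',np.percentile(b[:,2],[10,50,90]),r)
    red=k&(col[:,0]>110)&(col[:,1]<90); print('red',a[red].mean(0)); d=a[red].mean(0)-a[k&~red].mean(0); print('wing',np.arctan2(-d[0],-d[1]))
    d=np.linalg.svd(b[:,:2]-m[:2])[2][0]; d*=-np.sign(d[1]); print('wing svd',np.arctan2(-d[0],-d[1]), 'ext',np.ptp((b[:,:2]-m[:2])@d), 'world',c0+m[0]*xh+m[1]*yh)
    g=(col[:,1]>col[:,0]+40)&(col[:,1]>col[:,2]+30); print('green',P[g].mean(0),g.sum())
E
```

```text
scene rect ((-3.8441390991210938, -3.736358642578125), (153.5322265625, 145.06710815429688), 89.6249008178711) [-0.07512465  0.06580694] [-0.07638625  0.069943  ] z -0.000791371008710547
blade 120 mean [-0.0493313   0.00379591  0.03770292] h [0.03153037 0.03874627 0.04058337] ((-49.67394256591797, -1.0338401794433594), (71.63544464111328, 14.711627006530762), 81.00487518310547)
red [-0.05305076 -0.02690902  0.03950615]
wing 0.1205482712239973
wing svd 0.17673735999759005 ext 0.07162753204123096 world [0.53645866 0.44734058 0.11647805]
green [0.51912021 0.43201645 0.07910122] 5
top rect ((-5.489776611328125, -4.811943054199219), (160.9534149169922, 150.11770629882812), 89.88252258300781) [-0.07815108  0.06655553] [-0.07684391  0.07182631] z 0.00027853710835674614
blade 98 mean [-0.05109017 -0.00385673  0.03923094] h [0.03412376 0.03976439 0.04319576] ((-51.86275100708008, -2.9744873046875), (71.36639404296875, 14.24911880493164), 80.76937103271484)
red [-0.05230542 -0.02180885  0.04018225]
wing 0.06759095919747424
wing svd 0.16028653286852593 ext 0.07136773120491641 world [0.53796379 0.43966236 0.11581766]
green [nan nan nan] 0<stdin>:12: RuntimeWarning: Mean of empty slice.
  ret = um.true_divide(
```

```bash
cat >> h.py <<'E'
from scipy.spatial.transform import Rotation as Ro
YAW=np.arctan2(.1474,.3453); TH0=.139
N0=np.array([-.3453,-.1474,.9268]);N0/=np.linalg.norm(N0)
YH=np.array([-np.sin(YAW),np.cos(YAW),0])
HINGE=np.array([.58,.4618,.135])+.066*np.cross(YH,N0)-.0035*YH-.006*N0
def axes(th):
    n=np.array([-np.sin(.5236-th)*np.cos(YAW),-np.sin(.5236-th)*np.sin(YAW),np.cos(.5236-th)]); return np.cross(YH,n),n
def pose(th,w,h,flip=0):
    """TCP h above hinge plane on knob axis; tool y across blade at wing w"""
    x,n=axes(th); p=HINGE-.1165*x+h*n
    d=-YH*np.cos(w)-x*np.sin(w)          # red dash direction
    ty=np.cross(d,n)*(-1 if flip else 1); tz=-n
    R=np.c_[np.cross(ty,tz),ty,tz]; return p,Ro.from_matrix(R).as_euler('xyz')
E
python3 - <<'E'
from h import *
from plant import robot
print('hinge',HINGE)
for fl in(0,1):
  for th,w,h in((.139,.17,.15),(.139,.17,.031),(0,.17,.031),(0,1.57,.031)):
    p,o=pose(th,w,h,fl); q=robot.inverse_kinematics(p,o); print(fl,th,w,h,p.round(4),None if q is None else np.round(q,2))
C=[]
for n in('scene','top'):
    f=np.load(f'pics/{n}.npy',allow_pickle=True).item(); vv,uu=np.mgrid[0:400:2,0:640:2]; P=pts(f,np.c_[uu.ravel(),vv.ravel()]); C.append(P)
P=np.vstack(C);r=np.hypot(P[:,0],P[:,1]);az=np.arctan2(P[:,1],P[:,0])
for a in np.arange(-1.3,1.2,.2):
    print(round(a,1),[(round(r0,2),round(P[k,2].max(),2)) for r0 in np.arange(.25,.85,.1) if (k:=(r>=r0)&(r<r0+.1)&(az>a)&(az<a+.2)&(P[:,2]>-.3)).any()])
E
```

```text
hinge [0.63970581 0.48348138 0.15421936]
0 0.139 0.17 0.15 [0.4886 0.419  0.2496] [ 0.02  0.51 -1.17  1.83  0.9   0.95  1.86]
0 0.139 0.17 0.031 [0.5297 0.4365 0.1392] [-0.02  0.78 -1.18  1.84  1.24  0.97  1.65]
0 0 0.17 0.031 [0.5327 0.4378 0.1228] [-0.02  0.8  -1.18  1.93  1.49  0.94  1.43]
0 0 1.57 0.031 [0.5327 0.4378 0.1228] [-0.12  0.69 -1.    1.94  1.4   0.78  0.04]
1 0.139 0.17 0.15 [0.4886 0.419  0.2496] [ 0.02  0.51 -1.17  1.83  0.9   0.95 -1.29]
1 0.139 0.17 0.031 [0.5297 0.4365 0.1392] [-0.02  0.78 -1.18  1.84  1.24  0.97 -1.49]
1 0 0.17 0.031 [0.5327 0.4378 0.1228] [-0.23  0.6  -0.81  1.94  1.31  0.66 -1.67]
1 0 1.57 0.031 [0.5327 0.4378 0.1228] [-1.11  0.48  0.34  1.99  0.26  0.22 -2.24]
-1.3 [(np.float64(0.25), np.float64(0.7)), (np.float64(0.35), np.float64(0.69)), (np.float64(0.45), np.float64(0.65)), (np.float64(0.55), np.float64(0.62)), (np.float64(0.65), np.float64(0.59))]
-1.1 [(np.float64(0.65), np.float64(0.12)), (np.float64(0.75), np.float64(0.17))]
-0.9 [(np.float64(0.45), np.float64(-0.09)), (np.float64(0.55), np.float64(0.07)), (np.float64(0.65), np.float64
[... 844 characters left out ...]
4(0.45), np.float64(1.43)), (np.float64(0.55), np.float64(0.66)), (np.float64(0.65), np.float64(0.65)), (np.float64(0.75), np.float64(0.65))]
0.3 [(np.float64(0.35), np.float64(0.01)), (np.float64(0.45), np.float64(0.64)), (np.float64(0.55), np.float64(0.66)), (np.float64(0.65), np.float64(0.13)), (np.float64(0.75), np.float64(0.15))]
0.5 [(np.float64(0.45), np.float64(0.01)), (np.float64(0.55), np.float64(0.01)), (np.float64(0.65), np.float64(0.16)), (np.float64(0.75), np.float64(0.17))]
0.7 [(np.float64(0.55), np.float64(0.01)), (np.float64(0.65), np.float64(0.16)), (np.float64(0.75), np.float64(0.17))]
0.9 [(np.float64(0.65), np.float64(0.01)), (np.float64(0.75), np.float64(0.02))]
1.1 []
```

```bash
python3 - <<'E'
from h import *
from plant import robot
robot.move_joints([1.302,-0.3,0,2.3,0,1.14,0])
s=robot.sense(); print(s['t'],s['tcp_pos'],s['tcp_rot'],s['wrist_force'])
# probe kinematics near goal with IK from here
for fl in(0,1):
    p,o=pose(.139,.17,.15,fl); print(robot.inverse_kinematics(p,o))
E
```

```text
1.6333 [ 0.02910034 -0.26409474  0.27839845] [3.13887344e+00 7.15179805e-05 2.69068455e-01] [ 0.48065642 -0.10803502  0.45794438]
[ 0.02020162  0.51401167 -1.17132985  1.82986132  0.89722026  0.94670545
  1.8556267 ]
[ 0.02020162  0.51401167 -1.17132985  1.82986132  0.89722026  0.94670545
 -1.28596595]
```

```bash
python3 - <<'E'
from h import *
from plant import robot
robot.move_joints([-0.85,-0.3,0,2.3,0,1.14,0])
s=robot.sense(); print(s['t'],s['tcp_pos'],s['wrist_force'])
for fl in(0,1):
  for th,w,h in((.139,.17,.15),(.139,.17,.031),(0,.17,.031),(0,1.57,.031)):
    p,o=pose(th,w,h,fl); q=robot.inverse_kinematics(p,o); print(fl,th,w,h,None if q is None else np.round(q,2))
E
```

```text
3.875 [0.20431744 0.16803353 0.27784878] [-1.14053784 -0.97948795  0.06166431]
0 0.139 0.17 0.15 [-0.83  0.26 -0.03  1.87  0.27  0.67  2.34]
0 0.139 0.17 0.031 [-0.72  0.46 -0.12  1.88  0.45  0.5   2.19]
0 0 0.17 0.031 [-0.8   0.46 -0.05  1.98  0.83  0.32  1.79]
0 0 1.57 0.031 [-0.96  0.46  0.15  1.99  0.6   0.26  0.59]
1 0.139 0.17 0.15 [-0.96  0.26  0.13  1.88  0.2   0.66 -0.74]
1 0.139 0.17 0.031 [-0.98  0.46  0.22  1.89  0.12  0.45 -0.67]
1 0 0.17 0.031 [-1.07  0.47  0.29  1.99  0.36  0.23 -0.93]
1 0 1.57 0.031 [-1.5   0.63  0.9   2.01 -0.99  0.33 -1.09]
```

```bash
python3 - <<'E'
from h import *
from plant import robot
p,o=pose(.139,.17,.15,0); robot.goto(p,o)
s=robot.sense(); print(s['t'],s['tcp_pos']-p,s['joint_pos'].round(2),s['wrist_force'])
f=robot.grab_frame('wrist'); np.save('pics/w1.npy',f,allow_pickle=True); cv2.imwrite('pics/w1.png',f['image'][...,::-1])
x,n=axes(.139)
print('knob grip px',proj(f,HINGE-.1165*x+.034*n),'top',proj(f,HINGE-.1165*x+.046*n),'hinge',proj(f,HINGE))
print(f['fx'],f['cx'],f['dist_coeffs'], 'cam',-f['R'].T@f['t'])
E
```

```text
5.8833 [-4.58613874e-07 -3.15429776e-04  1.27309244e-04] [-0.83  0.26 -0.03  1.87  0.27  0.67  2.34] [-0.0397453   0.57355284  0.73308426]
knob grip px [[324.19333546 199.41142447]] top [[324.22819976 204.38207435]] hinge [[188.30951986 210.23595348]]
355.85145040597337 323.4611459203371 [-0.0813947  0.         0.         0.         0.       ] cam [0.46165513 0.32743289 0.36735331]
```

View pics/w1.png

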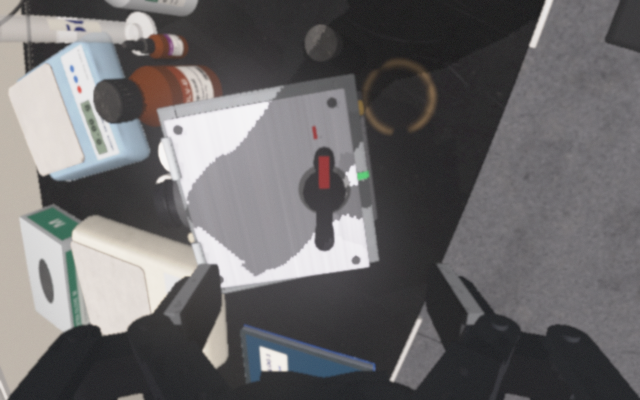

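The wrist view shows the blade upright in the image from (324,152) to (324,245), with the red dash at (324,172) and the green mark at (362,176). That lines up with the jaws. I'll refine the estimate with the depth from this view.

```bash
python3 - <<'E'
from h import *
f=np.load('pics/w1.npy',allow_pickle=True).item()
xh,n=axes(TH0); c0=HINGE+.006*n
P,col,a,_,_=knob(f,(150,60,400,300),n,c0,YAW)
s=(abs(a[:,2])<.006)&(abs(a[:,1])<.09)&(a[:,0]<.01)&(a[:,0]>-.14)&(col.min(1)>100)
q=P[s]; cc=q.mean(0); 
for _ in range(3):
    cc=q.mean(0);m=np.linalg.svd(q-cc,full_matrices=False)[2][2];m*=np.sign(m[2]); q=q[abs((q-cc)@m)<.003]
az=np.arctan2(-m[1],-m[0]); print('n',m,'th',.5236-np.arccos(m[2]),'yaw',az,'plane off',(cc-c0)@n,len(q))
r=cv2.minAreaRect(a[s,:2].astype(np.float32)*1000);print('rect',r,np.percentile(a[s,0],[.5,99.5]),np.percentile(a[s,1],[.5,99.5]))
k=(a[:,2]>.034)&(a[:,2]<.046)&(abs(a[:,0]+.1165)<.05)&(abs(a[:,1])<.05); b=a[k]
r=cv2.minAreaRect(b[:,:2].astype(np.float32)*1000);d=np.linalg.svd(b[:,:2]-b[:,:2].mean(0))[2][0];d*=-np.sign(d[1])
print('blade',k.sum(),r,'top h',np.median(b[:,2]),'wing',np.arctan2(-d[0],-d[1]),b.mean(0))
g=(col[:,1]>col[:,0]+50)&(col[:,1]>col[:,2]+40);print('green',P[g].mean(0),a[g].mean(0),g.sum())
x0,n0=axes(0);print('green in shut frame rel hinge',(P[g].mean(0)-HINGE)@np.c_[x0,YH,n0])
E
```

```text
n [-0.34251356 -0.1430052   0.92856555] th 0.14333295010746389 yaw 0.39551535830647594 plane off -0.00044608914495099233 26498
rect ((-68.56262969970703, -5.121757507324219), (159.67295837402344, 143.33682250976562), 89.72017669677734) [-0.13940647  0.00074949] [-0.07493553  0.07318393]
blade 1731 ((-116.34574890136719, -0.4694709777832031), (72.34461975097656, 14.65756607055664), 80.4299545288086) top h 0.03953948661139571 wing 0.16518803535726534 [-0.11668708 -0.00222832  0.03943479]
green [0.51835872 0.43175266 0.07856181] [-1.50662168e-01  6.56178225e-05 -2.66385302e-02] 74
green in shut frame rel hinge [-1.52068565e-01  6.56178225e-05  4.35197222e-04]
```

```bash
python3 - <<'E'
from h import *
from plant import robot
robot.grip(0.55,60)
p,o=pose(.141,.167,.031); hit=robot.move_straight(p,vel=.06,attitude=o,contact_N=8)
s=robot.sense(); print('down',hit,s['t'],(s['tcp_pos']-p).round(4),s['wrist_force'].round(1))
if not hit:
    robot.grip(0.0,60); s=robot.sense(); print('grip',s['t'],s['opening'],s['gripper_force'],s['wrist_force'].round(1),s['torque'].round(2))
E
```

```text
down False 8.5333 [0.     0.0001 0.0003] [ 0.6 -0.3  0.2]
grip 8.9417 0.1274018573140209 61.72284722328186 [-1.2 -0.6  1. ] [-0.24  0.48  0.01]
```

```bash
python3 - <<'E'
from h import *
from plant import robot
for th in(.1,.05,.015,0,-.008):
    p,o=pose(th,.167,.031); robot.move_straight(p,vel=.05,attitude=o)
    s=robot.sense(); _,n=axes(th); print(th,round(s['t'],2),'Fn',round(s['wrist_force']@n,1),s['wrist_force'].round(1),s['torque'].round(2),(s['tcp_pos']-p).round(4),s['joint_pos'].round(2),round(s['opening'],3))
    if s['wrist_force']@n>25: break
f=robot.grab_frame('scene'); np.save('pics/s2.npy',f,allow_pickle=True); cv2.imwrite('pics/s2.png',cv2.resize(f['image'][200:340,170:330,::-1],(640,560),interpolation=cv2.INTER_CUBIC))
E
```

```text
0.1 9.19 Fn 1.1 [-1.5 -1.7  0.3] [-0.25  0.61 -0.05] [-0.0003 -0.     -0.0001] [-0.87  0.45  0.05  1.91  0.37  0.41  2.25] 0.125
0.05 9.46 Fn 1.7 [-1.2 -0.4  1.3] [-0.37  0.76 -0.13] [-0.0004 -0.0001  0.    ] [-0.93  0.46  0.12  1.95  0.42  0.33  2.18] 0.122
0.015 9.71 Fn 3.1 [-3.1 -1.6  1.6] [-0.39  0.95 -0.03] [-0.0003 -0.0001 -0.    ] [-0.98  0.46  0.19  1.98  0.47  0.27  2.12] 0.128
0 9.96 Fn 5.7 [-5.4 -2.4  3.1] [-0.47  1.12 -0.04] [-0.0004 -0.0001  0.0002] [-1.    0.46  0.21  1.99  0.5   0.25  2.08] 0.131
-0.008 10.21 Fn 14.9 [-10.2  -4.1  10.8] [-0.79  1.5  -0.04] [-0.0007 -0.0003  0.001 ] [-1.01  0.46  0.22  1.99  0.52  0.24  2.06] 0.13
```

View pics/s2.png

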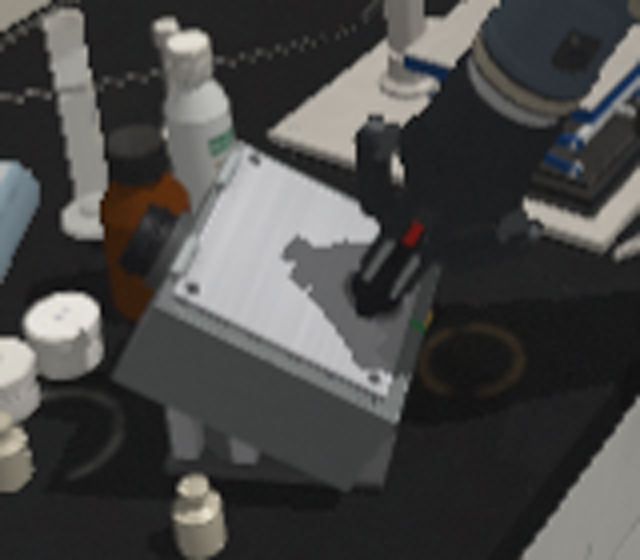

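The hatch is down flush and the press force rises sharply, about 15 N along the knob axis. Next I turn it with joint 7.

```bash
python3 - <<'E'
from h import *
from plant import robot
p,o=pose(-.008,.167,.031); q=robot.sense()['joint_pos'].copy(); _,n=axes(0); q7=q[6]
for d in(.25,.5,.75,1.0,1.25,1.415):
    q[6]=q7-d; robot.move_joints(q); s=robot.sense()
    print(d,round(s['t'],2),'Fn',round(s['wrist_force']@n,1),s['wrist_force'].round(1),'Mz',round(s['torque']@n,2),s['torque'].round(2),(s['tcp_pos']-p).round(4),round(s['opening'],3))
    if np.linalg.norm(s['wrist_force'])>50: break
E
```

```text
0.25 10.61 Fn 4.4 [-3.3 -1.6  3. ] Mz -0.07 [-0.41  1.07 -0.06] [-0.0006 -0.0003  0.0012] 0.122
0.5 10.96 Fn 5.6 [-4.2 -1.9  3.8] Mz -0.05 [-0.49  0.89 -0.11] [-0.0004 -0.0003  0.0013] 0.126
0.75 11.31 Fn 6.3 [-2.5 -2.6  5.4] Mz -0.04 [-0.53  0.76 -0.16] [-0.0003 -0.0004  0.0013] 0.125
1.0 11.66 Fn 5.7 [-1.8 -3.4  4.9] Mz -0.02 [-0.68  0.58 -0.26] [-0.0002 -0.0006  0.0013] 0.129
1.25 12.01 Fn 6.4 [-1.9 -3.   5.7] Mz -0.07 [-0.72  0.46 -0.36] [-0.0001 -0.0007  0.0013] 0.129
1.415 12.29 Fn 7.0 [-1.2 -3.7  6.6] Mz -0.06 [-0.78  0.45 -0.38] [-0.0001 -0.0008  0.0013] 0.13
```

```bash
python3 - <<'E'
from h import *
from plant import robot
robot.grip(0.55); s=robot.sense(); _,n=axes(0); print(s['t'],s['wrist_force'].round(1))
print(robot.move_straight(s['tcp_pos']+.12*n,vel=.12)); print(robot.sense()['t'])
f=robot.grab_frame('wrist'); np.save('pics/w3.npy',f,allow_pickle=True); cv2.imwrite('pics/w3.png',f['image'][...,::-1])
xh,n=axes(.02); c0=HINGE+.006*n
P,col,a,_,_=knob(f,(0,0,640,400),n,c0,YAW)
s=(abs(a[:,2])<.006)&(abs(a[:,1])<.07)&(a[:,0]<-.01)&(a[:,0]>-.135)&(col.min(1)>90)
q=P[s]
for _ in range(3):
    cc=q.mean(0);m=np.linalg.svd(q-cc,full_matrices=False)[2][2];m*=np.sign(m[2]); q=q[abs((q-cc)@m)<.003]
print('th',.5236-np.arccos(m[2]),'off',(cc-c0)@n,len(q))
k=(a[:,2]>.034)&(a[:,2]<.046)&(abs(a[:,0]+.1165)<.05)&(abs(a[:,1])<.05); b=a[k]
r=cv2.minAreaRect(b[:,:2].astype(np.float32)*1000);d=np.linalg.svd(b[:,:2]-b[:,:2].mean(0),full_matrices=False)[2][0];d*=-np.sign(d[0])
print('blade',k.sum(),r,'wing',np.arctan2(-d[0],-d[1]),b.mean(0))
g=(col[:,1]>col[:,0]+50)&(col[:,1]>col[:,2]+40)&(np.linalg.norm(a,axis=1)<.2);print('green',a[g].mean(0))
R=k&(col[:,0]>col[:,1]+40);print('red',a[R].mean(0))
E
```

```text
12.725 [0.2 0.3 0.5]
False
13.875
th 0.020942126674758033 off -0.0007453306633821414 17503
blade 1738 ((-116.97991943359375, -0.007396697998046875), (14.574767112731934, 72.31256866455078), 89.85212707519531) wing 1.5775290625154923 [-0.11900691  0.00017875  0.03896209]
green [-0.15696013  0.06001739 -0.02773761]
red [-1.39993574e-01  1.33698982e-04  3.99034026e-02]
```

View pics/w3.png

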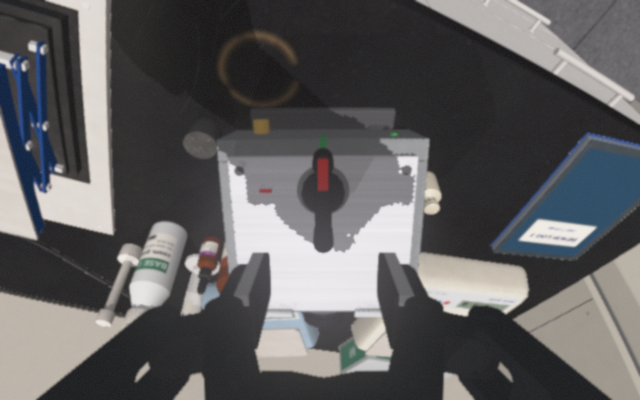

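The wrist view shows the red dash at (323,175) pointing straight at the green mark at (322,143). The hatch rests at 0.021 rad with the wing at 1.578, and the gripper is clear, so I'm handing in.

```bash
python3 -c "
from plant import robot
print(robot.close_job())"
```

```text
the job is handed in; nothing more can be done
None
```

The hatch is shut and latched, and the job is handed in at about 14 s: after I let go, it measured 0.021 rad with the knob at 1.578 rad and the red dash on the green mark; the arm touched nothing else that I saw.

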